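Assemble the test sieve stack on the shaker

TASK

Build the sieve stack on the receiver pan of the shaker: the blue sieve at the bottom, then the yellow, then the red, and the lid on top, each fully seated in the one below. Leave the green sieve, the vial and the brown bottle standing where they are.

Things in the scene. Friction and masses are not known exactly. Their poses are not given: they have to be found in the camera images.
- shaker: Sieve shaker, fixed: white base 110 x 130 mm, black panel in front (-x), with an open steel receiver pan fixed on top: 62 mm diameter outside, 56 inside, rim 68 mm above the origin. Origin: on the bench, below the pan's axis; z up. Fully seated pieces have their origins 60 (first), 88, 116 and 144 mm above this one.
- sieve_blue: Round test sieve, blue frame, very fine mesh, open top, 36 mm high, 0.12 kg, loose, upright. Frame: diameter 62 mm outside (grip it), 56 inside, from 8 to 36 mm above the origin. Below, 0 to 8 mm: solid grey skirt, 52 mm diameter, tapered to 45 at the foot, that drops into the piece below. Seated: origin 8 mm below that piece's rim. Origin: centre of the underside; z up.
- sieve_yellow: Round test sieve, yellow frame, medium mesh, open top, 36 mm high, 0.12 kg, loose, upright. Frame: diameter 62 mm outside (grip it), 56 inside, from 8 to 36 mm above the origin. Below, 0 to 8 mm: solid grey skirt, 52 mm diameter, tapered to 45 at the foot, that drops into the piece below. Seated: origin 8 mm below that piece's rim. Origin: centre of the underside; z up.
- sieve_red: Round test sieve, red frame, coarse mesh, open top, 36 mm high, 0.12 kg, loose, upright. Frame: diameter 62 mm outside (grip it), 56 inside, from 8 to 36 mm above the origin. Below, 0 to 8 mm: solid grey skirt, 52 mm diameter, tapered to 45 at the foot, that drops into the piece below. Seated: origin 8 mm below that piece's rim. Origin: centre of the underside; z up.
- sieve_green: Round test sieve, green frame, the same shape and size as the other sieves (62 mm diameter, 36 mm high), loose, upright. Not wanted: leave it alone. Origin: centre of the underside; z up.
- lid: Lid: round steel plate, 62 mm diameter, 8 to 14 mm above the origin; upright black round knob in its middle, 24 mm diameter, from 16 to 42 mm (grip it there). Below the plate the same skirt as the sieves (52 mm diameter, 8 mm high). 0.10 kg, loose. Seated: origin 8 mm below the rim of the sieve under it. Origin: centre of the underside; z up.
- vial: Clear vial with a white screw cap, 41 mm diameter, 94 mm high, standing loose at the right (bystander). Origin: centre of the underside.
- amber: Small brown bottle with a white label and a black cap, 42 mm diameter, 83 mm high, standing loose at the left (bystander). Origin: centre of the underside.
There are look-alikes about, which are no part of the job. What is shaped like the lid but turquoise is not meant. What is shaped like the sieve_blue but purple is not meant.

How it is judged:
At the end, for the whole second after the job is handed in: Blue sieve seated on the shaker's pan, yellow on blue, red on yellow, lid on red: each within 6 mm sideways and 3 mm in height of its fully seated place on the piece below, level within 0.08 rad and at rest; green sieve, vial and brown bottle upright and within 20 mm of where they stood (z of sieve_blue in the frame of shaker between 0.057 and 0.063 m and horizontal distance between sieve_blue and shaker below 0.006 m and angle between each of sieve_blue, sieve_yellow, sieve_red, lid's own z axis and vertical below 0.08 rad and linear speed of each of sieve_blue, sieve_yellow, sieve_red, lid below 0.02 m/s and z of sieve_yellow in the frame of sieve_blue between 0.025 and 0.031 m and horizontal distance between sieve_yellow and sieve_blue below 0.006 m and z of sieve_red in the frame of sieve_yellow between 0.025 and 0.031 m and horizontal distance between sieve_red and sieve_yellow below 0.006 m and z of lid in the frame of sieve_red between 0.025 and 0.031 m and horizontal distance between lid and sieve_red below 0.006 m and distance of each of sieve_green, vial, amber from where it was at the start of the episode below 0.02 m and angle between each of sieve_green, vial, amber's own z axis and vertical below 0.15 rad); the robot touches nothing.
It fails at once if the green sieve is shifted by more than 20 mm or knocked over (distance of sieve_green from where it was at the start of the episode above 0.02 m or angle between sieve_green's own z axis and vertical above 0.5 rad).
It fails at once if the vial is shifted by more than 20 mm or knocked over (distance of vial from where it was at the start of the episode above 0.02 m or angle between vial's own z axis and vertical above 0.5 rad).
It fails at once if the brown bottle is shifted by more than 20 mm or knocked over (distance of amber from where it was at the start of the episode above 0.02 m or angle between amber's own z axis and vertical above 0.5 rad).
It also fails if it takes over 104 s, if anything falls off the work surface, if the arm or the gripper's body presses on something with over 40 N, if the wrist force passes 120 N, or if a joint passes its speed limit or range.

ROBOT

A 6-joint arm with a two-finger parallel gripper is mounted at the origin on a cart in front of the work surface, level with it; the furniture and walls round the work are solid. World frame = base frame: x ahead of the robot, y to its left, z up, the work surface at z = 0. Lengths are in m, angles in rad, forces in N, time in s.
With the tool pointing down it reaches from about 0.275 to 0.85 m from the base axis. Payload 5.2 kg.
Tool frame: the origin (TCP) lies at the very end of the fingers, on their centre line; the grasp point (between the pads) lies 19 mm behind it; z points along the fingers, y is the line along which they close (so a half turn about z gives the same grasp; the last joint's range is limited). The gripper opens to 85 mm and grips with 20 to 120 N. Pads are 22 mm wide; open, the fingers measure 114 mm over their backs; the gripper's body (76 mm by 85 mm) begins 54 mm behind the grasp point. The pads swing forward as they close: fully open they stand 13 mm farther back than shut.
Start: joints at [1.083, 0.259, 1.535, -0, 1.348, -0.203], TCP at [0.155, 0.528, 0.231] pointing down, gripper open.
Joint ranges: [-3.14, 3.14], [-0.91, 2.08], [0.19, 2.58], [-1.22, 4.36], [0.22, 2.71], [-3.12, 3.12]. Speed limits (rad/s): [2.57, 2.57, 3.14, 3.14, 3.14, 3.14].

INTERFACE

Orientations are given as a 3x3 rotation matrix whose columns are the frame's x, y, z axes.
In Python, from rig import robot, imaging gives the robot as it stands. The module is installed in compiled form; this text tells all that it offers.
- The arm moves only by the tool step_arm, never from a script. Its argument "moves" is a list of rows, each a list of 3 entries, a list of its own where there are three numbers: the opening, from 0 (shut) to 1 (fully open), then the shift along the tool's x, y, z in cm, then the turn about the tool's z in rad. A call has 1 to 8 rows; each row is the pose to reach, as a shift and turn from the pose commanded when the call began, along the tool's axes at that moment; what a row does not reach only later rows make up. A row lasts 1/10 s, in which the tool goes at most 50 mm and 8.59 degrees, less where a joint would pass 70% of its speed; a pose out of reach is approached as far as the arm can. A call with a gripper value outside its range is refused whole. The fingers move at their own pace and stop on an object; "force" is the grip in N (left out, the last holds). Time passes only in rows, so rows that repeat a pose let the fingers close. It gives the time, the measured TCP pose, the force, the opening and the grip force at its end, in the units of the state.
- robot.observe(): the state, without advancing time (a new reading comes with each control period).
- imaging.camera(name): name is "scene" or "top"; returns the picture (384x512x3 uint8, red, green, blue); there is no depth.
- imaging.calibration(name): a dict with "K" (3x3 intrinsics, pixels), "dist" ([k1, k2, p1, p2, k3] as OpenCV has them; the pictures are not rectified), "eye" and "orientation" of the camera in the world. Camera axes: x right, y down, z forward; pixel columns grow to the right and rows downward; lengths in m; the calibration is good to about 2 mm. A picture is of the moment at which its call begins. calibration takes no time and is no camera call.
- robot.finish_job(): hands the job in; it is judged then, once.
The state is a dict: "time_s": time; "qpos": joint angles; "joint_velocities": joint speeds; "tau": joint torques, N m; "position": TCP position; "ee_rot": TCP orientation; "wrist_force": force on the tool from outside, world axes, zero at the start; "wrist_torque": the same for the moment, N m; "finger_gap": finger opening in m; "grasp_force": force on a finger pad.
Only numpy, scipy, OpenCV 4.12 (cv2) and the standard library are available. Lean on these libraries where they do the work, as an engineer would, in place of code of your own. Each camera call takes 0.05 s, during which the arm holds its last target. There are 200 camera calls.

## Working session

There is one attempt and no reset: what is moved stays moved. The work goes in short steps, Python scripts to look and compute and a tool call to move; the robot and the scene stay as the last step left them, time stands still between calls to the robot, and variables do not carry over. Pictures are saved under pics/ and viewed, at most 14 in all, crops included, and the job is handed in when it is done.

Besides the shell and the picture viewer there is one more tool, called after "Call:" by a JSON object that holds its "fn" and its "kwargs", one argument or row to a line. step_arm: Moves the arm, as the interface text tells. Its arguments: {"type":"object","properties":{"moves":{"type":"array","items":{"type":"array"}},"force":{"type":"number"}},"required":["moves"]}

```bash
mkdir -p pics; python3 - <<'E'
from rig import robot, imaging
import cv2
for n in("scene","top"):
    im=imaging.camera(n); cv2.imwrite(f"pics/{n}0.png",im[:,:,::-1])
    print(n,imaging.calibration(n))
print(robot.observe())
E
```

```text
scene {'K': array([[406.52647441,   0.        , 255.88932479],
       [  0.        , 406.52647441, 191.59084833],
       [  0.        ,   0.        ,   1.        ]]), 'dist': array([-0.06626645,  0.        ,  0.        ,  0.        ,  0.        ]), 'eye': array([-0.09290935, -0.69073259,  0.75026316]), 'orientation': array([[ 0.75739301, -0.39419465,  0.52054434],
       [-0.65294349, -0.45168637,  0.60798373],
       [-0.00454115, -0.80036867, -0.59949093]])}
top {'K': array([[373.53884063,   0.        , 252.44469401],
       [  0.        , 373.53884063, 192.24183924],
       [  0.        ,   0.        ,   1.        ]]), 'dist': array([-0.02043367,  0.        ,  0.        ,  0.        ,  0.        ]), 'eye': array([0.41551076, 0.01262666, 1.06833023]), 'orientation': array([[ 0.00591906, -0.99667924,  0.08121243],
       [-0.99985862, -0.007177  , -0.01520635],
       [ 0.01573871, -0.08111094, -0.99658081]])}
{'time_s': 0.1, 'qpos': array([ 1.08320306e+00,  2.59276499e-01,  1.53595129e+00,  1.57590340e-05,
        1.34803624e+00, -2.02770015e-01]), 'joint_velocities': array([ 1.27253975e-04, -2.44979906e-06, -3.44818915e-03,  1.06817623e-03,
        3.63221072e-04,  3.53499676e-04]), 'tau': array([ 2.43000803e-03, -4.46967387e+01, -2.91249150e+01, -1.78244527e-04,
        6.21318177e-03, -3.80117356e-06]), 'position': array([0.15427313, 0.52742695, 0.23056338]), 'ee_rot': array([[-9.59710210e-01,  2.80990529e-01, -7.96614789e-04],
       [ 2.80991438e-01,  9.59709150e-01, -1.46938863e-03],
       [ 3.51634213e-04, -1.63402921e-03, -9.99998603e-01]]), 'wrist_force': array([0.25553407, 0.34198195, 0.34339577]), 'wrist_torque': array([-0.01990725,  0.01075322,  0.00435958]), 'grasp_force': 0.0, 'finger_gap': 0.08567978986170918}
```

View pics/scene0.png

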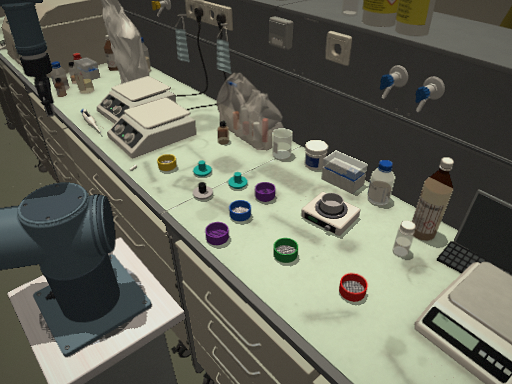

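View pics/top0.png

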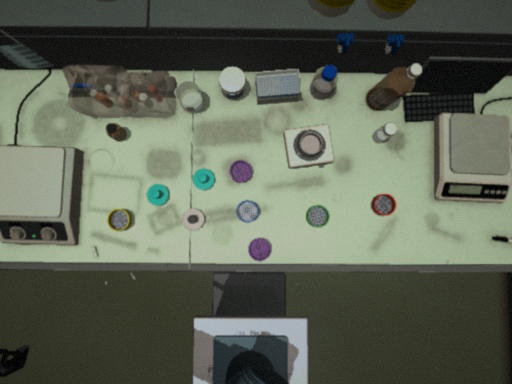

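The top view shows yellow at (120,219), the lid (white with a black knob) at (194,218), blue at (248,211), green at (317,215), red at (383,204) and the pan at (309,145). The purple pieces are at (241,171) and (260,248), the turquoise ones at (158,194) and (204,179), amber at (117,130) and the vial at (386,132).

```bash
cat > h.py <<'E'
import numpy as np, cv2
from rig import robot, imaging
def ray(n,uv):
    c=imaging.calibration(n)
    p=cv2.undistortPoints(np.array([[uv]],float),c["K"],c["dist"])[0,0]
    return c["eye"], c["orientation"]@np.array([p[0],p[1],1])
def plane(n,uv,z):
    e,d=ray(n,uv); return (e+d*(z-e[2])/d[2])[:2]
def pix(n,P):
    c=imaging.calibration(n);R=c["orientation"].T
    return cv2.projectPoints(np.array([P],float),cv2.Rodrigues(R)[0],-R@c["eye"],c["K"],c["dist"])[0][0,0]
H={"blue":(100,120),"yellow":(18,32),"red":(172,184),"green":(58,82)}
def masks(im,col):
    h,s,v=cv2.split(cv2.cvtColor(im,cv2.COLOR_RGB2HSV)); 
    if col=="dark": return (v<60).astype(np.uint8)
    h=h.astype(int); lo,hi=H[col]
    m=((h>=lo)&(h<=hi))|((h+180>=lo)&(h+180<=hi))
    return (m&(s>110)&(v>50)).astype(np.uint8)
def centre(im,col,uv,r):
    m=masks(im,col); w=np.zeros_like(m); cv2.circle(w,(int(uv[0]),int(uv[1])),r,1,-1)
    pts=cv2.findNonZero(m*w)
    if pts is None: return None
    hull=cv2.convexHull(pts); M=cv2.moments(hull)
    return np.array([M["m10"]/M["m00"],M["m01"]/M["m00"]]),M["m00"]
E
python3 - <<'E'
from h import *
T=imaging.camera("top");S=imaging.camera("scene")
it={"blue":((248,211),(240,211)),"yellow":((120,219),(167,162)),"red":((383,204),(353,287)),"green":((317,215),(286,250))}
for k,(a,b) in it.items():
    for n,im,uv in(("top",T,a),("scene",S,b)):
        c=centre(im,k,uv,18); print(k,n,c, c and plane(n,c[0],.022))
for n,im,uv in(("top",T,(194,218)),("scene",S,(202,187))):
    c=centre(im,"dark",uv,9 if n=="top" else 8); print("lid",n,c,c and plane(n,c[0],.029))
for n,uv,z in (("top",(310,145),.068),("scene",(331,203),.068)): print("pan",n,plane(n,uv,z))
for k,a,z in(("amber",(117,131),.04),("vial",(386,132),.06)):print(k,plane("top",a,z))
a=cv2.resize(T[105:185,270:350],(400,400),interpolation=cv2.INTER_CUBIC)
b=cv2.resize(S[170:250,290:370],(400,400),interpolation=cv2.INTER_CUBIC)
c=cv2.resize(T[178:258,154:234],(400,400),interpolation=cv2.INTER_CUBIC)
cv2.imwrite("pics/c1.png",np.hstack([a,b])[:,:,::-1])
E
```

```text
blue top (array([248.25686275, 210.15686275]), 255.0) [0.45037565 0.00808814]
blue scene (array([239.69074599, 210.08593012]), 353.0) [0.44827098 0.01200877]
yellow top (array([119.00523982, 219.40467553]), 413.5) [0.42217155 0.36802926]
yellow scene (array([166.37719298, 161.97638327]), 247.0) [0.42228816 0.36839776]
red top (array([383.49393498, 204.2852984 ]), 343.5) [ 0.46929558 -0.37394705]
red scene (array([352.55015114, 286.89502611]), 606.5) [ 0.46865077 -0.37266793]
green top (array([316.995116  , 215.45360195]), 273.0) [ 0.43673208 -0.18488114]
green scene (array([285.31710758, 249.80599647]), 472.5) [ 0.43590846 -0.18542959]
lid top (array([195.46666667, 218.73333333]), 2.5) [0.42542398 0.15422635]
lid scene (array([201.9380531 , 187.45132743]), 56.5) [0.42469641 0.16314842]
pan top [ 0.62727039 -0.15867178]
pan scene [ 0.61878986 -0.17112391]
amber [0.66818237 0.37625293]
vial [ 0.66772739 -0.37167399]
```

View pics/c1.png

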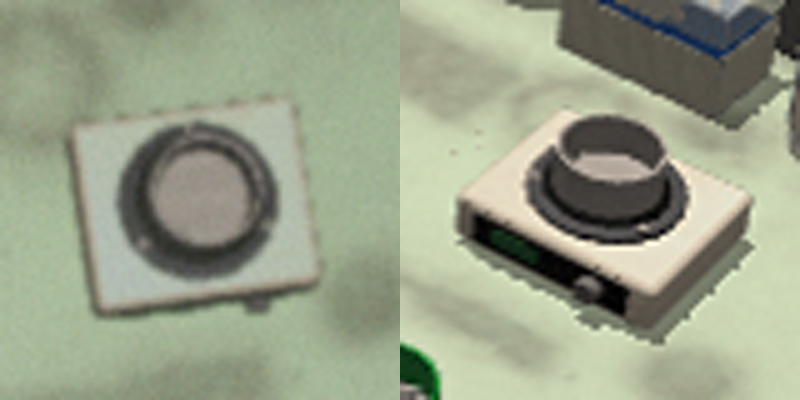

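```bash
python3 - <<'E'
from h import *
import h
T=imaging.camera("top");S=imaging.camera("scene")
print("pan scene",plane("scene",(331.9,199.2),.068))
P=plane("scene",(331.9,199.2),.068); print("in top",pix("top",[*P,.068]))
def mask(im,f): return f(*[c.astype(int) for c in cv2.split(cv2.cvtColor(im,cv2.COLOR_RGB2HSV))]).astype(np.uint8)
for nm,f,z,a,b,ra,rb in (("blue",lambda h,s,v:(h>98)&(h<128)&(s>60),.022,(248,211),(240,211),16,16),
                   ("knob",lambda h,s,v:v<90,.029,(194,218),(202,187),8,10)):
    for n,im,uv,r in(("top",T,a,ra),("scene",S,b,rb)):
        h.masks=lambda im,c:mask(im,f)
        c=h.centre(im,"",uv,r); print(nm,n,c,c and plane(n,c[0],z))
up=lambda I,u,v:cv2.resize(I[v-20:v+20,u-20:u+20],(400,400),interpolation=cv2.INTER_CUBIC)
cv2.imwrite("pics/c2.png",np.hstack([up(T,248,211),up(T,194,218)])[:,:,::-1])
g=cv2.resize(T[120:170,285:335],(600,600),interpolation=cv2.INTER_CUBIC)
cv2.imwrite("pics/c3.png",g[:,:,::-1])
E
```

```text
pan scene [ 0.63341278 -0.16171882]
in top [311.09736074 142.78964595]
blue top (array([247.2380301 , 210.95531236]), 365.5) [0.44812361 0.01092432]
blue scene (array([239.72395129, 210.08479928]), 369.5) [0.44834474 0.01195117]
knob top (array([192.60726073, 218.67326733]), 50.5) [0.42553829 0.16214144]
knob scene (array([202.20833333, 187.59375   ]), 64.0) [0.42489576 0.1620132 ]
```

View pics/c2.png

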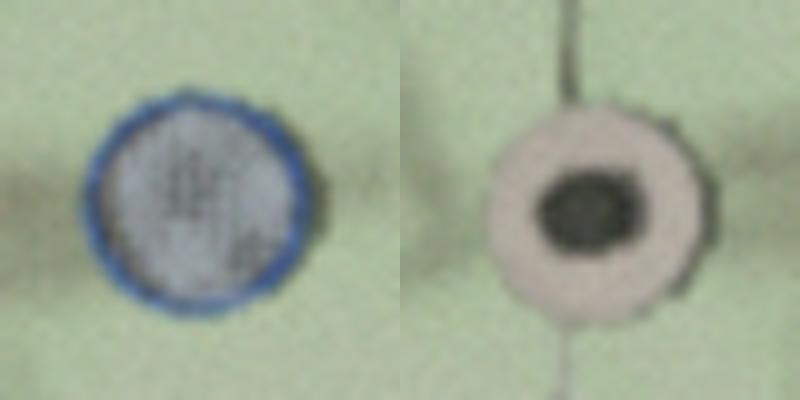

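View pics/c3.png

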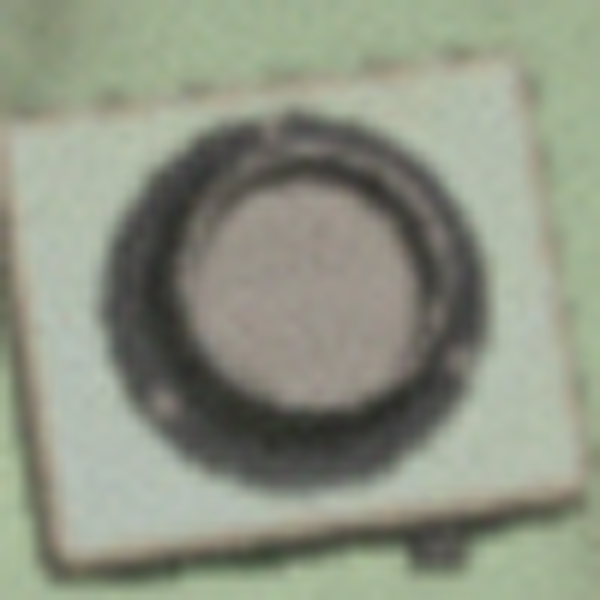

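Both views agree to about 1 mm: pan (0.633,-0.161), blue (0.448,0.0115), yellow (0.422,0.368), red (0.469,-0.373), lid (0.425,0.162), green (0.436,-0.185). I'll start with blue.

Call:
{"fn": "step_arm", "kwargs": {
  "moves": [
    [1,[-42.7,-41.3,3],-0.285],
    [1,[-42.7,-41.3,3],-0.285],
    [1,[-42.7,-41.3,3],-0.285],
    [1,[-42.7,-41.3,3],-0.285],
    [1,[-42.7,-41.3,3],-0.285],
    [1,[-42.7,-41.3,3],-0.285],
    [1,[-42.7,-41.3,3],-0.285],
    [1,[-42.7,-41.3,3],-0.285]
  ],
  "force": 40
}}

```text
time_s: 1.1
position: [0.3498, 0.1841, 0.2117]
ee_rot: [[-1.0, -0.0, 0.001], [-0.0, 1.0, 0.0], [-0.001, 0.0, -1.0]]
wrist_force: [-0.0, -0.0, -0.2]
finger_gap: 0.0853
grasp_force: 0.0
```

Call:
{"fn": "step_arm", "kwargs": {
  "moves": [
    [1,[-9.6,-16.9,6],0],
    [1,[-9.6,-16.9,6],0],
    [1,[-9.6,-16.9,6],0],
    [1,[-9.6,-16.9,6],0],
    [1,[-9.6,-16.9,11],0],
    [1,[-9.6,-16.9,11],0],
    [1,[-9.6,-16.9,11],0]
  ]
}}

```text
time_s: 1.8
position: [0.4441, 0.0171, 0.101]
ee_rot: [[-1.0, 0.0, -0.004], [0.0, 1.0, 0.001], [0.004, 0.001, -1.0]]
wrist_force: [0.3, -0.5, 0.4]
finger_gap: 0.0855
grasp_force: 0.0
```

Call:
{"fn": "step_arm", "kwargs": {
  "moves": [
    [1,[0,0,0],0],
    [1,[0,0,0],0],
    [1,[0,0,0],0]
  ]
}}

```text
time_s: 2.1
position: [0.4461, 0.0174, 0.1031]
ee_rot: [[-1.0, -0.002, 0.003], [-0.002, 1.0, -0.001], [-0.003, -0.001, -1.0]]
wrist_force: [1.0, 0.4, -0.2]
finger_gap: 0.0856
grasp_force: 0.0
```

Call:
{"fn": "step_arm", "kwargs": {
  "moves": [
    [1,[-0.2,-0.6,4],0],
    [1,[-0.2,-0.6,7],0],
    [1,[-0.2,-0.6,9.8],0],
    [1,[-0.2,-0.6,9.8],0],
    [1,[-0.2,-0.6,9.8],0],
    [1,[-0.2,-0.6,9.8],0]
  ]
}}

```text
time_s: 2.7
position: [0.4487, 0.0108, 0.0051]
ee_rot: [[-1.0, -0.001, 0.003], [-0.001, 1.0, -0.001], [-0.003, -0.001, -1.0]]
wrist_force: [0.3, -1.2, -0.5]
finger_gap: 0.0855
grasp_force: 0.0
```

Call:
{"fn": "step_arm", "kwargs": {
  "moves": [
    [0.5,[0,0,0],0],
    [0.5,[0,0,0],0],
    [0.5,[0,0,0],0],
    [0.5,[0,0,0],0],
    [0.5,[0,0,0],0],
    [0.5,[0,0,0],0],
    [0.5,[0,0,0],0],
    [0.5,[0,0,0],0]
  ]
}}

```text
time_s: 3.5
position: [0.4484, 0.0108, 0.0052]
ee_rot: [[-1.0, -0.0, 0.003], [-0.0, 1.0, -0.0], [-0.003, -0.0, -1.0]]
wrist_force: [-1.5, 0.6, 11.1]
finger_gap: 0.0615
grasp_force: 41.0
```

Call:
{"fn": "step_arm", "kwargs": {
  "moves": [
    [0.5,[0,0,-5],0],
    [0.5,[0,0,-10],0],
    [0.5,[0,0,-13],0],
    [0.5,[-18.5,-17.2,-13],0],
    [0.5,[-18.5,-17.2,-13],0],
    [0.5,[-18.5,-17.2,-13],0],
    [0.5,[-18.5,-17.2,-13],0],
    [0.5,[-18.5,-17.2,-13],0]
  ]
}}

```text
time_s: 4.3
position: [0.6315, -0.1607, 0.134]
ee_rot: [[-1.0, -0.0, 0.0], [-0.0, 1.0, -0.0], [-0.0, -0.0, -1.0]]
wrist_force: [0.8, -0.3, -1.4]
finger_gap: 0.0611
grasp_force: 45.0
```

Call:
{"fn": "step_arm", "kwargs": {
  "moves": [
    [0.5,[0,0,0],0],
    [0.5,[0,0,0],0],
    [0.5,[0,0,0],0],
    [0.5,[0,0,0],0]
  ]
}}

```text
time_s: 4.7
position: [0.6295, -0.1581, 0.1339]
ee_rot: [[-1.0, -0.001, -0.0], [-0.001, 1.0, 0.0], [0.0, 0.0, -1.0]]
wrist_force: [-0.5, 1.2, -0.9]
finger_gap: 0.0612
grasp_force: 45.0
```

```bash
cat > see.py <<'E'
import sys
from h import *
T=imaging.camera("top");S=imaging.camera("scene")
a=cv2.resize(T[105:185,270:350],(400,400),interpolation=cv2.INTER_CUBIC)
b=cv2.resize(S[150:230,290:370],(400,400),interpolation=cv2.INTER_CUBIC)
cv2.imwrite(f"pics/{sys.argv[1]}.png",np.hstack([a,b])[:,:,::-1])
E
python3 see.py s1
```

```text
(no output)
```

View pics/s1.png

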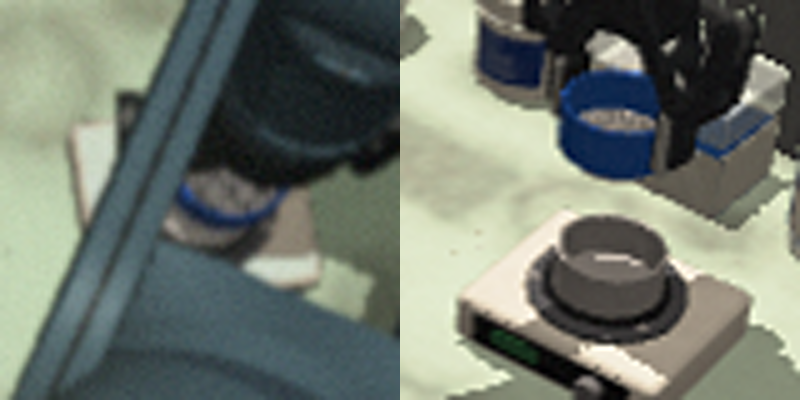

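Blue is held level above the pan. The rows ran out about 4 mm short, so I'll correct that while lowering.

Call:
{"fn": "step_arm", "kwargs": {
  "moves": [
    [0.5,[-0.4,-0.35,0],0],
    [0.5,[-0.4,-0.35,3],0],
    [0.5,[-0.4,-0.35,4.5],0],
    [0.5,[-0.4,-0.35,5.3],0],
    [0.5,[-0.4,-0.35,5.8],0],
    [0.5,[-0.4,-0.35,6.2],0],
    [0.5,[-0.4,-0.35,6.6],0],
    [0.5,[-0.4,-0.35,6.8],0]
  ]
}}

```text
time_s: 5.6
position: [0.6351, -0.1625, 0.0663]
ee_rot: [[-1.0, -0.0, 0.002], [-0.0, 1.0, 0.0], [-0.002, 0.0, -1.0]]
wrist_force: [0.2, 2.5, 0.4]
finger_gap: 0.061
grasp_force: 45.2
```

Call:
{"fn": "step_arm", "kwargs": {
  "moves": [
    [0.5,[0,0,0.1],0],
    [0.5,[0,0,0.1],0],
    [1,[0,0,0.1],0],
    [1,[0,0,0.1],0],
    [1,[0,0,0.1],0],
    [1,[0,0,0.1],0],
    [1,[0,0,0.1],0],
    [1,[0,0,0.1],0]
  ]
}}

```text
time_s: 6.4
position: [0.6344, -0.1629, 0.0644]
ee_rot: [[-1.0, -0.0, -0.0], [-0.0, 1.0, -0.0], [0.0, -0.0, -1.0]]
wrist_force: [0.3, 0.2, 0.3]
finger_gap: 0.0852
grasp_force: 0.0
```

Call:
{"fn": "step_arm", "kwargs": {
  "moves": [
    [1,[0,0,-3],0],
    [1,[0,0,-8],0],
    [1,[0,0,-13],0],
    [1,[5,5,-13],0],
    [1,[8.5,8.5,-13],0],
    [1,[12,12,-13],0],
    [1,[15,15,-13],0],
    [1,[15,15,-13],0]
  ]
}}

```text
time_s: 7.2
position: [0.4802, -0.0095, 0.1944]
ee_rot: [[-1.0, -0.003, -0.003], [-0.003, 1.0, 0.002], [0.003, 0.002, -1.0]]
wrist_force: [-0.1, 0.0, 0.1]
finger_gap: 0.0858
grasp_force: 0.0
```

```bash
python3 see.py s2
```

```text
(no output)
```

View pics/s2.png

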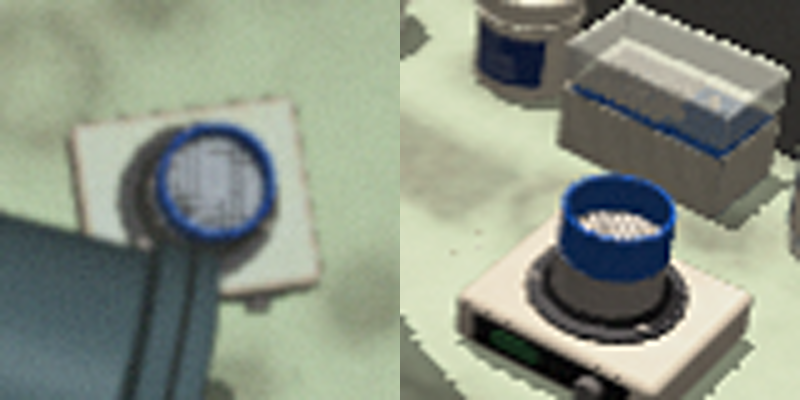

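Blue is seated level. Next is yellow; I'll measure blue's true centre first.

```bash
python3 - <<'E'
from h import *
T=imaging.camera("top");S=imaging.camera("scene")
print(plane("top",(312.9,141),.096))
c=centre(S,"blue",(333,195),17);print(c,plane("scene",c[0],.082))
c=centre(T,"blue",(312,142),17);print(c,plane("top",c[0],.082))
c=centre(T,"yellow",(120,219),17);print(c,plane("top",c[0],.022))
print(robot.observe()["position"])
E
```

```text
[ 0.63217801 -0.16167169]
(array([333.04904514, 195.04340278]), 384.0) [ 0.63492074 -0.16253365]
(array([312.56001574, 141.19362456]), 423.5) [ 0.6347595  -0.16325942]
(array([119.01571947, 219.44175736]), 413.5) [0.42206871 0.36799659]
[ 0.48565523 -0.0135402   0.19506159]
```

Call:
{"fn": "step_arm", "kwargs": {
  "moves": [
    [1,[6.4,38.2,3],0],
    [1,[6.4,38.2,3],0],
    [1,[6.4,38.2,3],0],
    [1,[6.4,38.2,3],0],
    [1,[6.4,38.2,3],0],
    [1,[6.4,38.2,3],0],
    [1,[6.4,38.2,3],0],
    [1,[6.4,38.2,3],0]
  ]
}}

```text
time_s: 8.2
position: [0.4218, 0.3717, 0.1638]
ee_rot: [[-1.0, 0.0, 0.001], [0.0, 1.0, 0.0], [-0.001, 0.0, -1.0]]
wrist_force: [0.0, -0.1, 0.0]
finger_gap: 0.0854
grasp_force: 0.0
```

Call:
{"fn": "step_arm", "kwargs": {
  "moves": [
    [1,[0,0,0],0],
    [1,[0,0,0],0],
    [1,[0,0,0],0]
  ]
}}

```text
time_s: 8.5
position: [0.4216, 0.368, 0.1641]
ee_rot: [[-1.0, 0.001, -0.0], [0.001, 1.0, -0.001], [0.0, -0.001, -1.0]]
wrist_force: [-0.5, -0.4, 0.1]
finger_gap: 0.0854
grasp_force: 0.0
```

Call:
{"fn": "step_arm", "kwargs": {
  "moves": [
    [1,[0,0,5],0],
    [1,[0,0,10],0],
    [1,[0,0,13],0],
    [1,[0,0,15.9],0],
    [1,[0,0,15.9],0],
    [1,[0,0,15.9],0]
  ]
}}

```text
time_s: 9.1
position: [0.4213, 0.368, 0.0058]
ee_rot: [[-1.0, 0.002, -0.0], [0.002, 1.0, -0.0], [0.0, -0.0, -1.0]]
wrist_force: [-0.2, 1.3, 1.0]
finger_gap: 0.0854
grasp_force: 0.0
```

Call:
{"fn": "step_arm", "kwargs": {
  "moves": [
    [0.5,[0,0,0],0],
    [0.5,[0,0,0],0],
    [0.5,[0,0,0],0],
    [0.5,[0,0,0],0],
    [0.5,[0,0,0],0],
    [0.5,[0,0,0],0],
    [0.5,[0,0,0],0],
    [0.5,[0,0,0],0]
  ]
}}

```text
time_s: 9.9
position: [0.422, 0.3695, 0.0079]
ee_rot: [[-1.0, -0.001, 0.004], [-0.001, 1.0, 0.001], [-0.004, 0.001, -1.0]]
wrist_force: [0.2, -2.0, 4.5]
finger_gap: 0.0601
grasp_force: 42.9
```

Call:
{"fn": "step_arm", "kwargs": {
  "moves": [
    [0.5,[0,0,-4],0],
    [0.5,[0,0,-9],0],
    [0.5,[0,0,-14],0],
    [0.5,[0,0,-18],0],
    [0.5,[0,0,-18],0]
  ]
}}

```text
time_s: 10.4
position: [0.4238, 0.3713, 0.1938]
ee_rot: [[-1.0, -0.001, 0.013], [-0.001, 1.0, 0.008], [-0.013, 0.008, -1.0]]
wrist_force: [-0.3, 0.2, -0.2]
finger_gap: 0.0605
grasp_force: 44.7
```

Call:
{"fn": "step_arm", "kwargs": {
  "moves": [
    [0.5,[0,0,0],0],
    [0.5,[0,0,0],0],
    [0.5,[0,0,0],0]
  ]
}}

```text
time_s: 10.7
position: [0.4193, 0.3685, 0.1838]
ee_rot: [[-1.0, -0.0, -0.003], [-0.0, 1.0, -0.002], [0.003, -0.002, -1.0]]
wrist_force: [-0.4, -0.6, -0.8]
finger_gap: 0.0599
grasp_force: 44.7
```

```bash
python3 - <<'E'
from h import *
S=imaging.camera("scene");u,v=pix("scene",[.422,.368,.2]).astype(int);print(u,v)
cv2.imwrite("pics/s3.png",cv2.resize(S[v-40:v+40,u-40:u+40],(480,480),interpolation=cv2.INTER_CUBIC)[:,:,::-1])
print(robot.observe()["position"])
E
```

```text
158 113
[0.41939925 0.36860441 0.18378278]
```

View pics/s3.png

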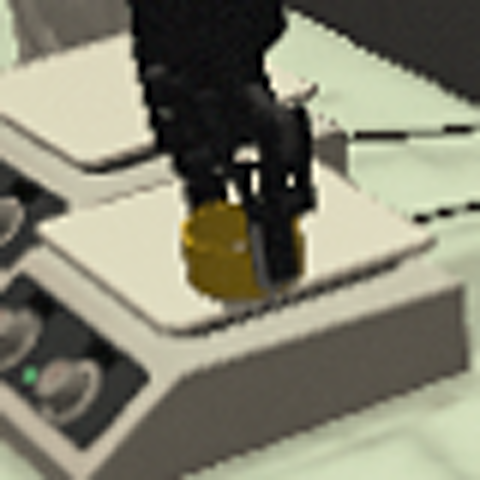

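```bash
python3 - <<'E'
from h import *
S=imaging.camera("scene")
c=centre(S,"yellow",(158,114),17);print(c)
for z in(.195,.2,.205):print(z,plane("scene",c[0],z),pix("scene",[.4194,.3686,z]))
print(plane("scene",(158,114.5),.2))
E
```

```text
(array([157.46854083, 114.12449799]), 249.0)
0.195 [0.42080442 0.37476038] [158.06555572 114.9216541 ]
0.2 [0.41617856 0.36516589] [157.83295697 113.44219261]
0.205 [0.4115527  0.35557141] [157.59947144 111.95605471]
[0.41609693 0.3617649 ]
```

Call:
{"fn": "step_arm", "kwargs": {
  "moves": [
    [0.5,[-21.5,-53.1,0],0],
    [0.5,[-21.5,-53.1,0],0],
    [0.5,[-21.5,-53.1,0],0],
    [0.5,[-21.5,-53.1,0],0],
    [0.5,[-21.5,-53.1,0],0],
    [0.5,[-21.5,-53.1,0],0],
    [0.5,[-21.5,-53.1,0],0],
    [0.5,[-21.5,-53.1,0],0]
  ]
}}

```text
time_s: 11.6
position: [0.5706, -0.0036, 0.1846]
ee_rot: [[-1.0, -0.0, -0.001], [-0.0, 1.0, 0.0], [0.001, 0.0, -1.0]]
wrist_force: [1.8, 0.4, -0.7]
finger_gap: 0.0603
grasp_force: 44.7
```

Call:
{"fn": "step_arm", "kwargs": {
  "moves": [
    [0.5,[0,0,0],0],
    [0.5,[0,0,0],0],
    [0.5,[0,0,0],0]
  ]
}}

```text
time_s: 11.9
position: [0.5697, -0.0007, 0.1846]
ee_rot: [[-1.0, -0.001, -0.002], [-0.001, 1.0, 0.001], [0.002, 0.001, -1.0]]
wrist_force: [-0.8, 0.1, -1.0]
finger_gap: 0.06
grasp_force: 44.7
```

Call:
{"fn": "step_arm", "kwargs": {
  "moves": [
    [0.5,[-6.5,-16.2,0],0],
    [0.5,[-6.5,-16.2,0],0],
    [0.5,[-6.5,-16.2,0],0],
    [0.5,[-6.5,-16.2,0],0],
    [0.5,[-6.5,-16.2,4],0],
    [0.5,[-6.5,-16.2,6],0],
    [0.5,[-6.5,-16.2,6],0],
    [0.5,[-6.5,-16.2,6],0]
  ]
}}

```text
time_s: 12.7
position: [0.6356, -0.1619, 0.1257]
ee_rot: [[-1.0, -0.002, -0.001], [-0.002, 1.0, 0.0], [0.001, 0.0, -1.0]]
wrist_force: [0.5, -0.2, -0.6]
finger_gap: 0.0603
grasp_force: 44.7
```

Call:
{"fn": "step_arm", "kwargs": {
  "moves": [
    [0.5,[0.1,-0.05,0.8],0],
    [0.5,[0.1,-0.05,1.4],0],
    [0.5,[0.1,-0.05,1.8],0],
    [0.5,[0.1,-0.05,2.2],0],
    [0.5,[0.1,-0.05,2.5],0],
    [0.5,[0.1,-0.05,2.8],0],
    [0.5,[0.1,-0.05,2.9],0],
    [0.5,[0.1,-0.05,2.9],0]
  ]
}}

```text
time_s: 13.5
position: [0.6346, -0.1637, 0.0964]
ee_rot: [[-1.0, -0.0, 0.0], [-0.0, 1.0, 0.001], [-0.0, 0.001, -1.0]]
wrist_force: [1.4, 1.6, -1.4]
finger_gap: 0.06
grasp_force: 44.8
```

Low force at the seated height, so I'll release.

Call:
{"fn": "step_arm", "kwargs": {
  "moves": [
    [0.5,[0,0,0.1],0],
    [1,[0,0,0.1],0],
    [1,[0,0,0.1],0],
    [1,[0,0,0.1],0],
    [1,[0,0,0.1],0],
    [1,[0,0,0.1],0],
    [1,[0,0,0.1],0]
  ]
}}

```text
time_s: 14.2
position: [0.6345, -0.1642, 0.0955]
ee_rot: [[-1.0, -0.0, -0.0], [-0.0, 1.0, -0.0], [0.0, -0.0, -1.0]]
wrist_force: [-0.1, 0.3, -0.0]
finger_gap: 0.0854
grasp_force: 0.0
```

Call:
{"fn": "step_arm", "kwargs": {
  "moves": [
    [1,[0,0,-3],0],
    [1,[0,0,-8],0],
    [1,[0,0,-12],0],
    [1,[5,-3,-12],0],
    [1,[9,-6,-12],0],
    [1,[13,-9,-12],0],
    [1,[16.5,-12,-12],0],
    [1,[16.5,-16,-12],0]
  ]
}}

```text
time_s: 15.0
position: [0.4652, -0.3229, 0.2155]
ee_rot: [[-1.0, 0.0, -0.003], [0.0, 1.0, 0.002], [0.003, 0.002, -1.0]]
wrist_force: [1.3, -0.6, 0.8]
finger_gap: 0.0853
grasp_force: 0.0
```

Call:
{"fn": "step_arm", "kwargs": {
  "moves": [
    [1,[0,-5,0],0],
    [1,[0,-5,0],0],
    [1,[0,-5,0],0]
  ]
}}

```text
time_s: 15.3
position: [0.469, -0.3751, 0.215]
ee_rot: [[-1.0, 0.002, -0.0], [0.002, 1.0, 0.001], [0.0, 0.001, -1.0]]
wrist_force: [-0.3, 0.2, -0.6]
finger_gap: 0.0854
grasp_force: 0.0
```

```bash
python3 see.py s4;  python3 - <<'E'
from h import *
T=imaging.camera("top");S=imaging.camera("scene")
c=centre(S,"yellow",(333,186),17);print(c,plane("scene",c[0],.110))
c=centre(T,"yellow",(313,140),17);print(c,plane("top",c[0],.110))
c=centre(T,"red",(383,204),17);print(c,plane("top",c[0],.022))
print(robot.observe()["position"])
E
```

```text
(array([333.56684257, 186.92348285]), 379.0) [ 0.63292352 -0.16206374]
(array([314.98440334, 138.89336235]), 459.5) [ 0.63470785 -0.16467753]
(array([383.63688761, 204.34966378]), 347.0) [ 0.46911605 -0.37435136]
[ 0.46989127 -0.37266728  0.21553526]
```

View pics/s4.png

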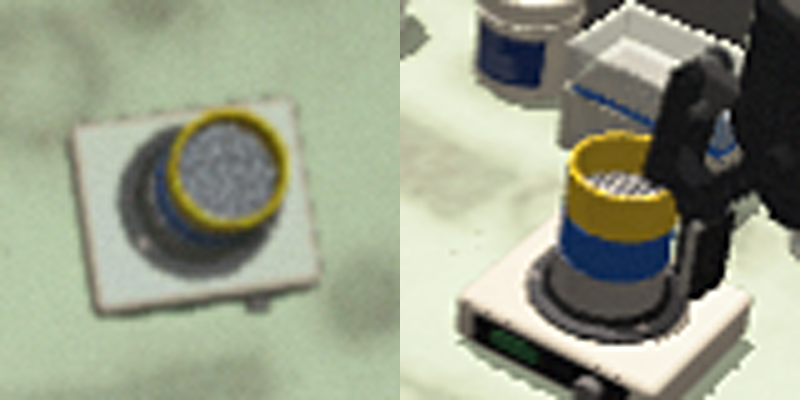

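Yellow is seated level on blue. Now red.

Call:
{"fn": "step_arm", "kwargs": {
  "moves": [
    [1,[0,-0.1,5],0],
    [1,[0,-0.1,10],0],
    [1,[0,-0.1,15],0],
    [1,[0,-0.1,19],0],
    [1,[0,-0.1,21],0],
    [1,[0,-0.1,21],0],
    [1,[0,-0.1,21],0]
  ]
}}

```text
time_s: 16.2
position: [0.4703, -0.3745, 0.0061]
ee_rot: [[-1.0, -0.002, 0.0], [-0.002, 1.0, -0.0], [-0.0, -0.0, -1.0]]
wrist_force: [0.6, 0.3, 0.9]
finger_gap: 0.0855
grasp_force: 0.0
```

Call:
{"fn": "step_arm", "kwargs": {
  "moves": [
    [0.5,[0,0,0],0],
    [0.5,[0,0,0],0],
    [0.5,[0,0,0],0],
    [0.5,[0,0,0],0],
    [0.5,[0,0,0],0],
    [0.5,[0,0,0],0],
    [0.5,[0,0,0],0],
    [0.5,[0,0,0],0]
  ]
}}

```text
time_s: 17.0
position: [0.4708, -0.3757, 0.0081]
ee_rot: [[-1.0, -0.0, 0.003], [-0.0, 1.0, -0.002], [-0.003, -0.002, -1.0]]
wrist_force: [-0.1, 3.2, 6.9]
finger_gap: 0.0616
grasp_force: 42.8
```

Call:
{"fn": "step_arm", "kwargs": {
  "moves": [
    [0.5,[0,0,-4],0],
    [0.5,[0,0,-9],0],
    [0.5,[0,0,-14],0],
    [0.5,[0,0,-19],0],
    [0.5,[0,0,-20],0],
    [0.5,[0,0,-20],0],
    [0.5,[0,0,-20],0]
  ]
}}

```text
time_s: 17.7
position: [0.469, -0.3744, 0.2046]
ee_rot: [[-1.0, -0.0, -0.001], [-0.0, 1.0, 0.001], [0.001, 0.001, -1.0]]
wrist_force: [0.6, 0.0, -2.1]
finger_gap: 0.061
grasp_force: 44.8
```

```bash
python3 - <<'E'
from h import *
S=imaging.camera("scene");o=robot.observe();p=o["position"];print(p)
z=p[2]-.006+.022;u,v=pix("scene",[p[0],p[1],z]);print(u,v)
c=centre(S,"red",(u,v),22);print(c,[plane("scene",c[0],zz) for zz in(z-.005,z,z+.005)])
u,v=int(u),int(v)
cv2.imwrite("pics/s5.png",cv2.resize(S[v-40:v+40,u-40:u+40],(400,400),interpolation=cv2.INTER_CUBIC)[:,:,::-1])
E
```

```text
[ 0.46864828 -0.37407167  0.20352452]
367.1515549346041 221.9995720727533
(array([365.47438596, 222.58432749]), 712.5) [array([ 0.46994805, -0.36994744]), array([ 0.46469496, -0.37294129]), array([ 0.45944186, -0.37593515])]
```

View pics/s5.png

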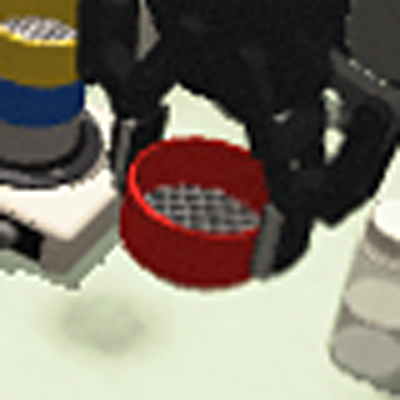

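Red is held level. Carrying it to the stack.

Call:
{"fn": "step_arm", "kwargs": {
  "moves": [
    [0.5,[-16.6,21.0,0],0],
    [0.5,[-16.6,21.0,0],0],
    [0.5,[-16.6,21.0,0],0],
    [0.5,[-16.6,21.0,0],0],
    [0.5,[-16.6,21.0,0],0],
    [0.5,[-16.6,21.0,0],0],
    [0.5,[-16.6,21.0,0],0]
  ]
}}

```text
time_s: 18.45
position: [0.6359, -0.1618, 0.2025]
ee_rot: [[-1.0, -0.004, -0.004], [-0.004, 1.0, 0.002], [0.004, 0.002, -1.0]]
wrist_force: [-0.6, 0.4, -1.9]
finger_gap: 0.0611
grasp_force: 44.8
```

Call:
{"fn": "step_arm", "kwargs": {
  "moves": [
    [0.5,[0,0,2.5],0],
    [0.5,[0,0,5],0],
    [0.5,[0,0,5],0],
    [0.5,[0,0,5],0]
  ]
}}

```text
time_s: 18.85
position: [0.6343, -0.166, 0.1544]
ee_rot: [[-1.0, 0.001, -0.003], [0.001, 1.0, 0.001], [0.003, 0.001, -1.0]]
wrist_force: [-0.5, -0.2, -1.9]
finger_gap: 0.0609
grasp_force: 44.9
```

Call:
{"fn": "step_arm", "kwargs": {
  "moves": [
    [0.5,[0,0.15,0.8],0],
    [0.5,[0,0.15,1.4],0],
    [0.5,[0,0.15,1.8],0],
    [0.5,[0,0.15,2.2],0],
    [0.5,[0,0.15,2.5],0],
    [0.5,[0,0.15,2.8],0],
    [0.5,[0,0.15,3.0],0],
    [0.5,[0,0.15,3.0],0]
  ]
}}

```text
time_s: 19.65
position: [0.6354, -0.1635, 0.1251]
ee_rot: [[-1.0, -0.0, -0.001], [-0.0, 1.0, 0.0], [0.001, 0.0, -1.0]]
wrist_force: [-0.4, 0.1, -1.0]
finger_gap: 0.0608
grasp_force: 44.8
```

Call:
{"fn": "step_arm", "kwargs": {
  "moves": [
    [0.5,[0,0,0.1],0],
    [1,[0,0,0.1],0],
    [1,[0,0,0.1],0],
    [1,[0,0,0.1],0],
    [1,[0,0,0.1],0],
    [1,[0,0,0.1],0],
    [1,[0,0,0.1],0]
  ]
}}

```text
time_s: 20.35
position: [0.6356, -0.1636, 0.1246]
ee_rot: [[-1.0, -0.0, 0.0], [-0.0, 1.0, -0.0], [-0.0, -0.0, -1.0]]
wrist_force: [-0.2, 0.6, -0.4]
finger_gap: 0.0852
grasp_force: 0.0
```

Call:
{"fn": "step_arm", "kwargs": {
  "moves": [
    [1,[0,0,-3],0],
    [1,[0,0,-8],0],
    [1,[0,0,-10],0],
    [1,[2.5,4,-10],0],
    [1,[5,8,-10],0],
    [1,[7.5,12,-10],0],
    [1,[10,16,-10],0],
    [1,[12.5,20,-10],0]
  ]
}}

```text
time_s: 21.15
position: [0.5093, 0.0378, 0.2246]
ee_rot: [[-1.0, 0.0, 0.0], [0.0, 1.0, 0.0], [-0.0, 0.0, -1.0]]
wrist_force: [0.9, 0.9, -0.2]
finger_gap: 0.0854
grasp_force: 0.0
```

Call:
{"fn": "step_arm", "kwargs": {
  "moves": [
    [1,[8.5,12.6,5],0],
    [1,[8.5,12.6,8],0],
    [1,[8.5,12.6,8],0],
    [1,[8.5,12.6,8],0],
    [1,[8.5,12.6,8],0],
    [1,[8.5,12.6,8],0]
  ]
}}

```text
time_s: 21.75
position: [0.426, 0.1624, 0.145]
ee_rot: [[-1.0, -0.002, 0.001], [-0.002, 1.0, -0.0], [-0.001, -0.0, -1.0]]
wrist_force: [-0.4, -0.7, 0.3]
finger_gap: 0.0855
grasp_force: 0.0
```

```bash
python3 see.py s6;  python3 - <<'E'
from h import *
T=imaging.camera("top");S=imaging.camera("scene")
c=centre(S,"red",(334,178),17);print(c,plane("scene",c[0],.138))
c=centre(T,"red",(316,137),18);print(c,plane("top",c[0],.138))
print(robot.observe()["position"])
E
```

```text
(array([335.62490056, 178.16626889]), 419.0) [ 0.63527938 -0.16312685]
(array([317.13582966, 136.47356828]), 454.0) [ 0.63460553 -0.16503698]
[0.42697632 0.1615736  0.14529766]
```

View pics/s6.png

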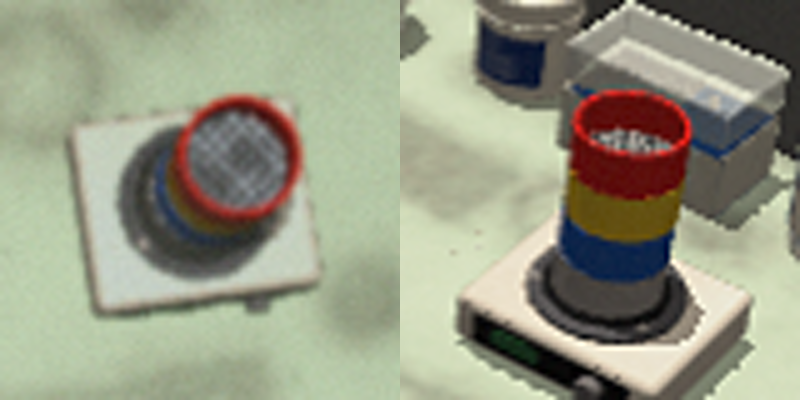

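Red is seated with its centre at (0.635,-0.164). Now the lid.

Call:
{"fn": "step_arm", "kwargs": {
  "moves": [
    [1,[0.15,0,4],0],
    [1,[0.15,0,8],0],
    [1,[0.15,0,11],0],
    [1,[0.15,0,12.7],0],
    [1,[0.15,0,12.7],0],
    [1,[0.15,0,12.7],0]
  ]
}}

```text
time_s: 22.55
position: [0.4249, 0.1619, 0.0179]
ee_rot: [[-1.0, 0.001, 0.0], [0.001, 1.0, 0.0], [-0.0, 0.0, -1.0]]
wrist_force: [0.2, -0.1, 0.4]
finger_gap: 0.0853
grasp_force: 0.0
```

Call:
{"fn": "step_arm", "kwargs": {
  "moves": [
    [0.1,[0,0,0],0],
    [0.1,[0,0,0],0],
    [0.1,[0,0,0],0],
    [0.1,[0,0,0],0],
    [0.1,[0,0,0],0],
    [0.1,[0,0,0],0],
    [0.1,[0,0,0],0],
    [0.1,[0,0,0],0]
  ]
}}

```text
time_s: 23.35
position: [0.4243, 0.1625, 0.0182]
ee_rot: [[-1.0, -0.0, 0.001], [-0.0, 1.0, 0.0], [-0.001, 0.0, -1.0]]
wrist_force: [-0.3, 0.7, 5.8]
finger_gap: 0.0231
grasp_force: 38.9
```

Call:
{"fn": "step_arm", "kwargs": {
  "moves": [
    [0.1,[0,0,0],0],
    [0.1,[0,0,0],0],
    [0.1,[0,0,0],0],
    [0.1,[0,0,0],0]
  ]
}}

```text
time_s: 23.75
position: [0.4244, 0.1625, 0.0182]
ee_rot: [[-1.0, -0.0, 0.001], [-0.0, 1.0, 0.0], [-0.001, 0.0, -1.0]]
wrist_force: [-2.0, 0.4, 5.5]
finger_gap: 0.0227
grasp_force: 38.9
```

Call:
{"fn": "step_arm", "kwargs": {
  "moves": [
    [0.1,[0,0,-4],0],
    [0.1,[0,0,-9],0],
    [0.1,[0,0,-14],0],
    [0.1,[0,0,-19],0],
    [0.1,[0,0,-22],0],
    [0.1,[0,0,-22],0]
  ]
}}

```text
time_s: 24.35
position: [0.4265, 0.1628, 0.2424]
ee_rot: [[-1.0, -0.001, 0.01], [-0.001, 1.0, 0.001], [-0.01, 0.001, -1.0]]
wrist_force: [0.3, 0.3, -1.4]
finger_gap: 0.0225
grasp_force: 39.5
```

Call:
{"fn": "step_arm", "kwargs": {
  "moves": [
    [0.1,[-21,-32.6,0],0],
    [0.1,[-21,-32.6,0],0],
    [0.1,[-21,-32.6,0],0],
    [0.1,[-21,-32.6,0],0],
    [0.1,[-21,-32.6,0],0],
    [0.1,[-21,-32.6,0],0],
    [0.1,[-21,-32.6,0],0],
    [0.1,[-21,-32.6,0],0]
  ]
}}

```text
time_s: 25.15
position: [0.6344, -0.1662, 0.235]
ee_rot: [[-1.0, 0.001, -0.003], [0.001, 1.0, 0.001], [0.003, 0.001, -1.0]]
wrist_force: [0.2, 1.6, -0.6]
finger_gap: 0.0227
grasp_force: 39.7
```

Call:
{"fn": "step_arm", "kwargs": {
  "moves": [
    [0.1,[0,0,0],0],
    [0.1,[0,0,0],0],
    [0.1,[0,0,0],0]
  ]
}}

```text
time_s: 25.45
position: [0.6331, -0.1623, 0.2363]
ee_rot: [[-1.0, -0.001, -0.002], [-0.001, 1.0, 0.001], [0.002, 0.001, -1.0]]
wrist_force: [0.0, -0.2, -1.3]
finger_gap: 0.0225
grasp_force: 39.7
```

```bash
python3 - <<'E'
from h import *
S=imaging.camera("scene");print(robot.observe()["position"])
cv2.imwrite("pics/s7.png",cv2.resize(S[120:220,285:385],(500,500),interpolation=cv2.INTER_CUBIC)[:,:,::-1])
E
```

```text
[ 0.63325228 -0.16210187  0.23685986]
```

View pics/s7.png

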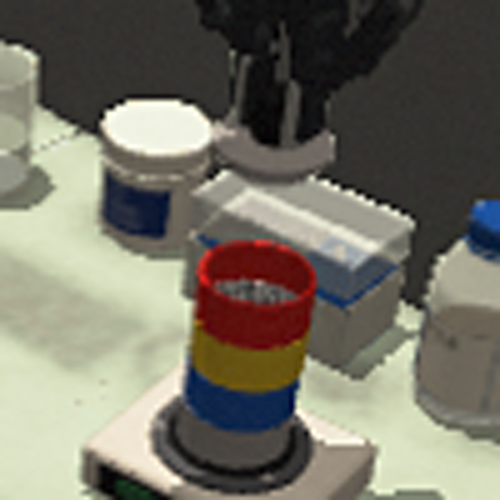

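Call:
{"fn": "step_arm", "kwargs": {
  "moves": [
    [0.1,[-0.15,-0.15,3],0],
    [0.1,[-0.15,-0.15,4.5],0],
    [0.1,[-0.15,-0.15,5.2],0],
    [0.1,[-0.15,-0.15,5.8],0],
    [0.1,[-0.15,-0.15,6.3],0],
    [0.1,[-0.15,-0.15,6.8],0],
    [0.1,[-0.15,-0.15,7.2],0],
    [0.1,[-0.15,-0.15,7.4],0]
  ]
}}

```text
time_s: 26.3
position: [0.6354, -0.165, 0.1636]
ee_rot: [[-1.0, -0.0, -0.0], [-0.0, 1.0, 0.0], [0.0, 0.0, -1.0]]
wrist_force: [-0.8, 1.5, -0.6]
finger_gap: 0.0226
grasp_force: 39.8
```

Call:
{"fn": "step_arm", "kwargs": {
  "moves": [
    [0.1,[0,0,0],0],
    [0.1,[0,0,0],0]
  ]
}}

```text
time_s: 26.5
position: [0.6354, -0.1651, 0.1635]
ee_rot: [[-1.0, -0.0, -0.0], [-0.0, 1.0, 0.0], [0.0, 0.0, -1.0]]
wrist_force: [-0.7, 0.2, -1.4]
finger_gap: 0.0222
grasp_force: 39.7
```

Call:
{"fn": "step_arm", "kwargs": {
  "moves": [
    [0.1,[0,0,0.1],0],
    [0.1,[0,0,0.1],0],
    [0.6,[0,0,0.1],0],
    [1,[0,0,0.1],0],
    [1,[0,0,0.1],0],
    [1,[0,0,0.1],0],
    [1,[0,0,0.1],0],
    [1,[0,0,0.1],0]
  ]
}}

```text
time_s: 27.3
position: [0.6356, -0.1651, 0.1625]
ee_rot: [[-1.0, -0.0, 0.0], [-0.0, 1.0, -0.0], [-0.0, -0.0, -1.0]]
wrist_force: [-0.2, -0.8, -0.5]
finger_gap: 0.0853
grasp_force: 0.0
```

Call:
{"fn": "step_arm", "kwargs": {
  "moves": [
    [1,[0,0,-3],0],
    [1,[0,0,-7],0],
    [1,[0,0,-9],0],
    [1,[5,4,-9],0],
    [1,[8,8,-9],0],
    [1,[11,12,-9],0],
    [1,[14,16,-9],0],
    [1,[14,16,-9],0]
  ]
}}

```text
time_s: 28.1
position: [0.4923, -0.0017, 0.2528]
ee_rot: [[-1.0, -0.003, -0.001], [-0.003, 1.0, 0.001], [0.001, 0.001, -1.0]]
wrist_force: [0.9, -0.5, 0.4]
finger_gap: 0.0853
grasp_force: 0.0
```

Call:
{"fn": "step_arm", "kwargs": {
  "moves": [
    [1,[0,10,0],0],
    [1,[0,10,0],0],
    [1,[0,10,0],0],
    [1,[0,10,0],0]
  ]
}}

```text
time_s: 28.5
position: [0.4958, 0.0957, 0.2526]
ee_rot: [[-1.0, -0.003, 0.001], [-0.003, 1.0, -0.001], [-0.001, -0.001, -1.0]]
wrist_force: [-0.2, 0.2, 0.2]
finger_gap: 0.085
grasp_force: 0.0
```

```bash
python3 - <<'E'
from h import *
S=imaging.camera("scene");T=imaging.camera("top")
up=lambda I:cv2.resize(I,(400,400),interpolation=cv2.INTER_CUBIC)
cv2.imwrite("pics/s8.png",np.hstack([up(T[100:180,270:350]),up(S[130:230,290:390])])[:,:,::-1])
for n,im,uv in(("top",T,(317,215)),("scene",S,(286,250))):
    c=centre(im,"green",uv,18); print(c,plane(n,c[0],.022))
E
```

```text
(array([317.33277217, 215.57968575]), 297.0) [ 0.43638432 -0.18582977]
(array([285.33121244, 249.78685048]), 471.5) [ 0.43598212 -0.1854043 ]
```

View pics/s8.png

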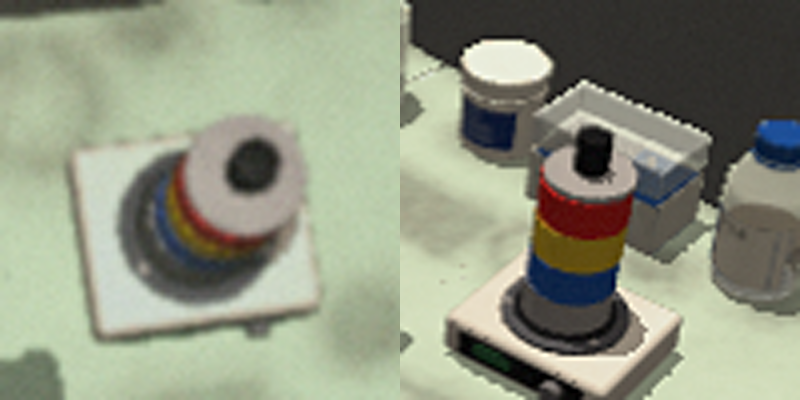

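The lid is seated level on red, the stack is complete, and green hasn't moved.

```bash
python3 -c "
from rig import robot
print(robot.finish_job())"
```

```text
the job is handed in; nothing more can be done
None
```

I built the stack on the shaker pan in the order blue, yellow, red, lid, and handed the job in at about 28.5 s of the 104 s allowed. In the last pictures every piece looks seated and level and green has not moved; I did not re-measure the vial and brown bottle, but the arm stayed clear of them.

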